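Show a colleague the used scalpel and the sharps bin it goes into

TASK

A used scalpel was left on the dissection board among the other instruments, and only a person may pick it up. Get the sharps bin ready by pushing its half-open flap with a fingertip, gently, up and back past upright, so that it stays open; then tell your colleague what goes where: point at the scalpel from just above it, without touching it, for two seconds, and then point into the bin from just above its opening and finish holding still there. Do not lift or shift anything on the bench, the bin included.

Things in the scene. Friction and masses are not known exactly. Their poses are not given: they have to be found in the camera images.
- scalpel: The used scalpel, the only one on the dissection board, where it lies flat: a flat slim handle, 144 x 10 x 5 mm in all, with a short plastic guard over the blade at one end. It lies side by side with the forceps and the scissors, about 70 mm apart, in any order. Origin: centre of the underside; y along its length (72 mm to either end), z up. Keep off it: any touch counts as a fault. Pointing at any part of its length will do.
- board: White dissection board, 320 x 252 mm with its hooks, fixed to the bench; its flat top is 25 mm above the bench and swivel hooks on its rim stand 48 mm above the bench. Origin: centre of the underside, at bench height; x along its long side, which runs left to right, z up.
- bin: The sharps bin: an upright box 92 mm deep, 108 mm wide, 152 mm high, about 0.7 kg, loose on the bench. Its own x points from the front, which roughly faces the robot, to the back; y to its left; z up. Origin: centre of the underside. A flat flap in the middle of its lid is hinged at the back of the lid's opening.
- bin_flap (a joint): Angle of the bin's flap in rad: 0 lying shut on the lid, 1.57 upright, 1.92 against its stop, leaning back. It stands ajar, 0.6 to 1.0, at the start. The hinge has light friction (about 0.012 N m, plus 0.05 N m per rad/s of drag, so a newton or less at the tab moves it slowly) and the flap stays at any angle where it is left. Its axis is parallel to the bin's y: as the angle grows, the tab goes up and to the bin's +x (to the back).
- flap_tab (a point): Middle of the free front edge of the flap's tab, 72 mm from the hinge. The tab is 16 mm wide and 3 mm thick, the flap behind it 46 mm wide and 2 mm thick. A fingertip set in front of this edge, reaching some 10 mm below it, can carry it up and back along its arc. The point turns with the flap.
- flap_hinge (a point): Middle of the flap's hinge line, 150 mm above the bin's underside and 30 mm behind its centre. Axes as the bin's.
- bin_mouth (a point): Centre of the opening in the bin's lid, level with the lid's top, 148 mm above the bin's underside. The opening is 62 mm front to back and 48 mm wide. Axes as the bin's.
- forceps: Bystander. Plain straight steel forceps, 122 x 13 x 10 mm, lying on the board. Two slim legs that meet at one end, no guard. Origin: centre of the underside; y along the length.
- spatula: Bystander. Thin steel spatula, 180 x 10 x 8 mm, lying on the bench left of the board: a round shaft with a dark grip round its middle and a flattened end. Origin: centre of the underside; y along the length.
- scissors: Bystander. Fine dissecting scissors with ring handles, 155 x 45 x 8 mm, lying on the board. Origin: centre of the underside; y along the length.
- dish: Bystander. Closed round Petri dish, 63 mm across, 14 mm high, on the bench. Origin: centre of the underside.
- marker: Bystander. Marker pen, 117 x 14 x 16 mm, lying on the bench. Origin: centre of the underside; y along the length.
- stopper: Bystander. Rubber stopper, 26 mm across and 26 mm high, on the bench. Origin: centre of the underside.
- beaker: Bystander. Small glass beaker, 51 mm across, 68 mm high, on the bench behind the work. Origin: centre of the underside.
Mind the look-alikes: they are no part of the job. There is more than one size of the bin; the job needs the larger.

How it is judged:
By the outcome, as a careful person would: the job done as asked, in the order asked, and still so for the second after the job is handed in, with the robot touching nothing.
It also fails if it takes over 58 s, if anything falls off the work surface, if the arm or the gripper's body presses on something with over 40 N, if the wrist force passes 120 N, or if a joint passes its speed limit or range.

ROBOT

A 6-joint arm with a two-finger parallel gripper is mounted at the origin on a cart in front of the work surface, level with it; the furniture and walls round the work are solid. World frame = base frame: x ahead of the robot, y to its left, z up, the work surface at z = 0. Lengths are in m, angles in rad, forces in N, time in s.
With the tool pointing down it reaches from about 0.425 to 0.95 m from the base axis. Payload 3.5 kg.
Tool frame: the origin (TCP) lies at the very end of the fingers, on their centre line; the grasp point (between the pads) lies 19 mm behind it; z points along the fingers, y is the direction in which the jaws open and shut (so a half turn about z gives the same grasp; the last joint's range is limited). The gripper opens to 85 mm and grips with 20 to 120 N. Pads are 22 mm wide; open, the fingers measure 114 mm over their backs; the gripper's body (76 mm by 85 mm) begins 54 mm behind the grasp point. The pads swing forward as they close: fully open they stand 13 mm farther back than shut.
Start: joints at [-0.15, 0.286, 1.577, -0, 1.279, -0.15], TCP at [0.675, 0, 0.231] pointing down, gripper open.
Joint ranges: [-2.77, 2.77], [-0.9, 2.22], [0.21, 2.48], [-1.53, 4.67], [0.24, 2.81], [-2.84, 2.84]. Speed limits (rad/s): [2.79, 2.79, 3.14, 3.14, 3.14, 3.14].

INTERFACE

Orientations are given as a unit quaternion [x, y, z, w].
In Python, from plant import ctrl, eyes, ticket gives the robot as it stands.
- The arm moves only by the tool send_rows, never from a script. Its arguments are lists of equal length, an entry for each row: "translation": the shift along the tool's x, y, z in units of 30 mm (1.0 is 30 mm), a list of three; "rotation": the turn, a rotation vector about the tool's x, y, z in units of 5 degrees (1.0 is 5 degrees), a list of three; "grip": the finger opening in mm, from 0 to 85.4. A call has 1 to 5 rows; each row shifts and turns the commanded pose from where the row before left it, along the tool's axes as they then stand; what a row does not reach is not made up. A row lasts 1/8 s, in which the tool goes at most 62.5 mm and 10.7 degrees, less where a joint would pass 70% of its speed; a pose out of reach is approached as far as the arm can. A call is refused whole if a number of a shift passes 1 or a number of a turn 1, either way. A call with a gripper value outside its range is refused whole. The fingers move at their own pace and stop on an object; "squeeze" is the grip in N (left out, the last holds). Time passes only in rows, so rows that do not move let the fingers close. It gives the time, the measured TCP pose, the force and the opening at its end, in the units of the state.
- ctrl.get_state(): the state, without advancing time (a new reading comes with each control period).
- eyes.read_camera(name): name is "scene" or "side" or "wrist"; returns a dict with "image" (420x560x3 uint8, blue, green, red), "mtx" (3x3 intrinsics, pixels), "dist_coeffs" ([k1, k2, p1, p2, k3] as OpenCV has them; the pictures are not rectified), "xyz" and "orientation" of the camera in the world; the wrist camera has in their place "hand_eye" (4x4, takes a point from camera to tool coordinates, whose origin is the TCP and whose axes are the flange's). Camera axes: x right, y down, z forward; pixel columns grow to the right and rows downward; lengths in m; the calibration is good to about 2 mm. A picture is of the moment at which its call begins: read the wrist's pose just before it. There is no depth.
- ticket.sign_off(): hands the job in, once; it reports no verdict.
The state is a dict: "time": time; "qpos": joint angles; "dq": joint speeds; "joint_efforts": joint torques, N m; "eef_pos": TCP position; "tcp_rot": TCP orientation; "contact_force": force on the tool from outside, world axes, zero at the start; "wrist_torque": the same for the moment, N m; "opening": opening from 0.0 (shut) to 1.0 (fully open).
Only numpy, scipy, OpenCV 4.12 (cv2) and the standard library are available. Lean on these libraries where they do the work, as an engineer would, in place of code of your own. Each camera call takes 0.05 s, during which the arm holds its last target. There are 200 camera calls.

## Working session

There is one attempt and no reset: what is moved stays moved. The work goes in short steps, Python scripts to look and compute and a tool call to move; the robot and the scene stay as the last step left them, time stands still between calls to the robot, and variables do not carry over. Pictures are saved under pics/ and viewed, about 8 in all and at most 12, crops included, and the job is handed in when it is done.

Besides the shell and the picture viewer there is one more tool, called after ">>>" as name(argument=value, ...) on one line, values as JSON. send_rows: Moves the arm, as the interface text tells. Its arguments: {"type":"object","properties":{"translation":{"type":"array"},"rotation":{"type":"array"},"grip":{"type":"array"},"squeeze":{"type":"number"}},"required":["translation","rotation","grip"]}

```bash
ls; mkdir -p pics; cat > h.py <<'E'
import numpy as np, cv2
from scipy.spatial.transform import Rotation as R
from plant import ctrl, eyes, ticket
def cam(name):
    s=ctrl.get_state(); c=eyes.read_camera(name)
    if name=='wrist':
        T=np.eye(4);T[:3,:3]=R.from_quat(s['tcp_rot']).as_matrix();T[:3,3]=s['eef_pos']
        M=T@np.array(c['hand_eye']); Rm,p=M[:3,:3],M[:3,3]
    else:
        o=np.array(c['orientation']); Rm=R.from_quat(o).as_matrix() if o.size==4 else o.reshape(3,3); p=np.array(c['xyz'])
    return dict(img=np.array(c['image']),K=np.array(c['mtx']),D=np.array(c['dist_coeffs']),R=Rm,p=p)
def ray(c,uv):
    q=cv2.undistortPoints(np.array(uv,float).reshape(-1,1,2),c['K'],c['D']).reshape(-1,2)
    d=np.c_[q,np.ones(len(q))]@c['R'].T
    return d/np.linalg.norm(d,axis=1)[:,None]
def plane(c,uv,z):
    d=ray(c,uv); return c['p']+d*((z-c['p'][2])/d[:,2])[:,None]
def proj(c,P):
    P=np.array(P,float).reshape(-1,3); X=(P-c['p'])@c['R']
    return cv2.projectPoints(X,np.zeros(3),np.zeros(3),c['K'],c['D'])[0].reshape(-1,2)
def tri(c1,u1,c2,u2):
    a,b=ray(c1,u1)[0],ray(c2,u2)[0]
    A=np.c_[a,-b]; t=np.linalg.lstsq(A,c2['p']-c1['p'],rcond=None)[0]
    P,Q=c1['p']+a*t[0],c2['p']+b*t[1]; return (P+Q)/2,np.linalg.norm(P-Q)
def save(c,n): 
    cv2.imwrite('pics/'+n+'.png',c['img']); np.savez('pics/'+n+'.npz',**c)
def load(n): return dict(np.load('pics/'+n+'.npz'))
E
python3 - <<'E'
from h import *
s=ctrl.get_state(); print({k:np.round(v,3) for k,v in s.items()})
for n in ['scene','side','wrist']:
    c=cam(n); save(c,n+'0'); print(n,c['p'].round(3),c['R'][:,2].round(2))
E
```

```text
pics
{'time': np.float64(0.0), 'qpos': array([-0.15 ,  0.287,  1.578, -0.   ,  1.279, -0.15 ]), 'dq': array([-0.001, -0.001, -0.002,  0.   , -0.002, -0.001]), 'joint_efforts': array([-0.0000e+00, -4.0598e+01, -2.9263e+01, -0.0000e+00,  6.0000e-03,
        0.0000e+00]), 'eef_pos': array([0.674, 0.   , 0.23 ]), 'tcp_rot': array([ 0.707,  0.707, -0.001, -0.001]), 'contact_force': array([-0.121, -0.645, -0.796]), 'wrist_torque': array([ 0.04 ,  0.038, -0.028]), 'opening': np.float64(1.008)}
scene [-0.254 -0.748  0.632] [ 0.65  0.64 -0.41]
side [0.311 1.009 0.903] [ 0.16 -0.77 -0.61]
wrist [0.674 0.071 0.372] [-0.   -0.28 -0.96]
```

View pics/scene0.png

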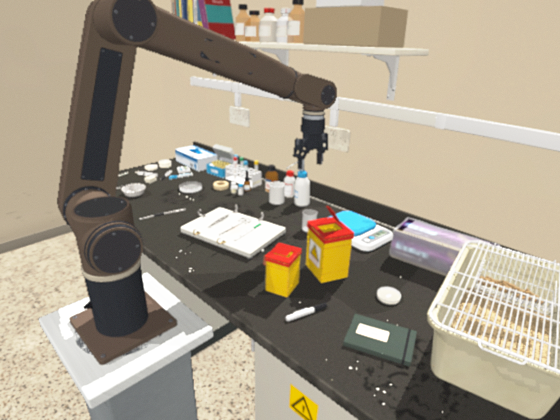

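View pics/side0.png

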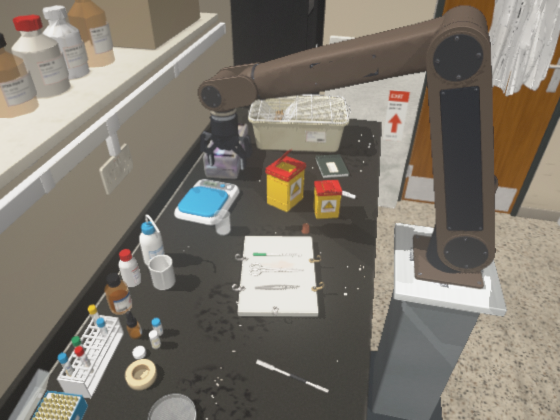

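The scene shows the larger bin at (328,248) and the smaller one at (283,270). The side view shows them at (287,183) and (327,200). The three instruments lie on the board at side (275,254), (275,270) and (277,287). Next I'll make one close composite crop.

```bash
python3 - <<'E'
from h import *
a,b=load('scene0')['img'],load('side0')['img']
f=lambda i,x,y,w,h,s:cv2.resize(i[y:y+h,x:x+w],None,fx=s,fy=s,interpolation=cv2.INTER_CUBIC)
t=np.hstack([f(a,290,205,80,60,5),f(b,255,150,80,60,5)])
u=np.hstack([f(a,175,200,80,60,5) if 0 else f(a,175,200,120,60,10/3)[:200], f(b,235,235,100,75,4)[:300]]) if 0 else np.hstack([cv2.resize(f(a,178,200,112,60,1),(400,300)),f(b,235,232,100,75,4)])
cv2.imwrite('pics/comp.png',np.vstack([t,u]))
E
```

```text
(no output)
```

View pics/comp.png

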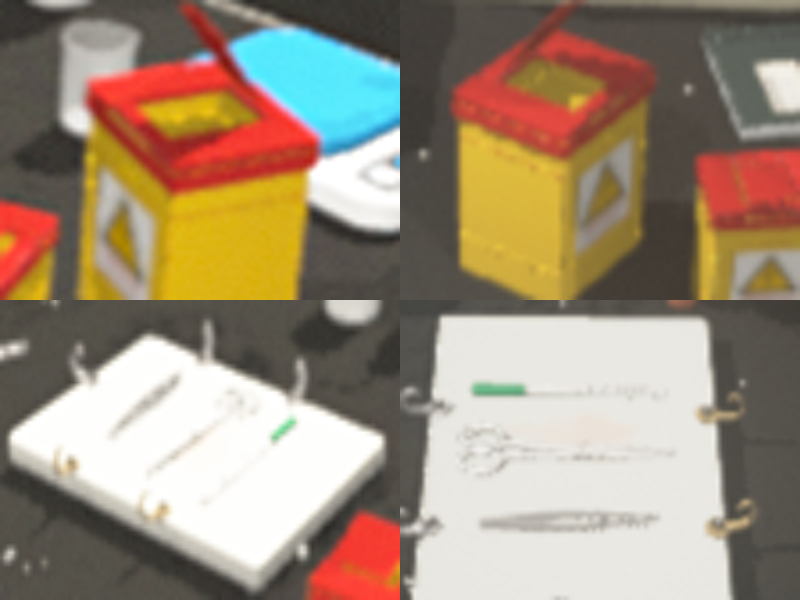

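The scalpel is the one with the green guard: side (253..301, 255), guard end at (253..266, 254.5). The scissors at side (275,270) have rings, and the forceps at (277,287) have dark legs. The larger bin has its sign on the front face, with the flap ajar at the back.

```bash
python3 - <<'E'
from h import *
a,b=load('scene0'),load('side0')
sc=lambda x,y:(290+x/5,205+y/5); sd=lambda x,y:(255+(x-400)/5,150+y/5)
print('scene FL FR BR',plane(a,[sc(90,82),sc(173,165),sc(318,145)],.148).round(3))
print('side BL FL FR',plane(b,[sd(455,95),sd(567,136),sd(655,70)],.148).round(3))
print('FL',tri(a,sc(90,82),b,sd(567,136)),'FR',tri(a,sc(173,165),b,sd(655,70)))
sb=lambda x,y:(235+(x-400)/4,232+(y-300)/4)
print('scalpel side',plane(b,[sb(473,390),sb(525,391),sb(665,393)],.029).round(3))
print('scene',plane(a,[(178+x*.28,200+(y-300)*.2) for x,y in [(295,423),(272,440),(203,503)]],.029).round(3))
# flap red tip mask
for n,c,(x0,y0,x1,y1) in [('scene',a,(320,195,345,225)),('side',b,(270,130,310,170))]:
    i=c['img'][y0:y1,x0:x1].astype(int); m=(i[...,2]>i[...,1]+50)&(i[...,2]>i[...,0]+50)
    ys,xs=np.nonzero(m); print(n,[(y0+y,x0+xs[ys==y].min(),x0+xs[ys==y].max()) for y in sorted(set(ys))[:14]])
E
```

```text
scene FL FR BR [[ 0.513 -0.133  0.148]
 [ 0.47  -0.226  0.148]
 [ 0.546 -0.266  0.148]]
side BL FL FR [[ 0.596 -0.158  0.148]
 [ 0.514 -0.126  0.148]
 [ 0.471 -0.219  0.148]]
FL (array([ 0.51509434, -0.13014597,  0.14578563]), np.float64(0.0015310000960656823)) FR (array([ 0.47243757, -0.22390925,  0.14557731]), np.float64(0.0015954707451182534))
scalpel side [[0.568 0.127 0.029]
 [0.53  0.12  0.029]
 [0.428 0.099 0.029]]
scene [[0.56  0.114 0.029]
 [0.526 0.111 0.029]
 [0.422 0.088 0.029]]
scene [(np.int64(206), np.int64(326), np.int64(329)), (np.int64(207), np.int64(326), np.int64(330)), (np.int64(208), np.int64(327), np.int64(331)), (np.int64(209), np.int64(328), np.int64(331)), (np.int64(210), np.int64(329), np.int64(332)), (np.int64(211), np.int64(329), np.int64(333)), (np.int64(212), np.int64(330), np.int64(334)), (np.int64(213), np.int64(331), np.int64(334)), (np.int64(214), np.int64(331), np.int64(334)), (np.int64(215), np.int64(333), np.int64(334)), (np.int64(216), np.int64(333), np.int64(335)), (np.int64(217), np.int64(322), np.int64(336)), (np.int64(218), np.int64(320), np.int64(336)), (np.int64(219), np.int64(320), np.int64(337))]
side [(np.int64(151), np.int64(287), np.int64(288)), (np.int64(152), np.int64(286), np.int64(287)), (np.int64(153), np.int64(285), np.int64(287)), (np.int64(154), np.int64(284), np.int64(285)), (np.int64(155), np.int64(283), np.int64(286)), (np.int64(156), np.int64(283), np.int64(288)), (np.int64(157), np.int64(281), np.int64(290)), (np.int64(158), np.int64(279), np.int64(293)), (np.int64(159), np.int64(277), np.int64(296)), (np.int64(160), np.int64(276), np.int64(298)), (np.int64(161), np.int64(274), np.int64(301)), (np.int64(162), np.int64(273), np.int64(303)), (np.int64(163), np.int64(271), np.int64(304)), (np.int64(164), np.int64(270), np.int64(305))]
```

>>> send_rows(translation=[[-0.8, -0.95, -0.6], [-0.8, -0.95, -0.6], [-0.8, -0.95, -0.6], [-0.8, -0.95, -0.6], [-0.8, -0.95, -0.6]], rotation=[[0, 0, 0], [0, 0, 0], [0, 0, 0], [0, 0, 0], [0, 0, 0]], grip=[0, 0, 0, 0, 0])

```text
time: 0.78
eef_pos: [0.5313, -0.1205, 0.3215]
tcp_rot: [0.707, 0.707, -0.0, -0.0]
contact_force: [-0.4, -0.2, -0.1]
opening: 0.003
```

>>> send_rows(translation=[[-0.6, -0.95, 0], [0, 0, 0], [0, 0, 0]], rotation=[[0, 0, 0], [0, 0, 0], [0, 0, 0]], grip=[0, 0, 0])

```text
time: 1.15
eef_pos: [0.5041, -0.1377, 0.321]
tcp_rot: [0.707, 0.707, 0.0, -0.0]
contact_force: [0.1, 0.7, -0.7]
opening: -0.001
```

```bash
python3 - <<'E'
from h import *
a,b=load('scene0'),load('side0')
print(tri(a,(327,206),b,(288.5,150)))
c=cam('wrist'); save(c,'w1'); s=ctrl.get_state(); print(s['eef_pos'].round(4),s['tcp_rot'].round(3),s['contact_force'].round(2),s['opening'],s['time'])
cv2.imwrite('pics/w1b.png',cv2.resize(c['img'],(800,600)))
E
```

```text
(array([ 0.52584462, -0.18608043,  0.21150496]), np.float64(0.003417620578672918))
[ 0.5043 -0.1375  0.3209] [ 0.707  0.707  0.    -0.   ] [ 1.42 -0.58  0.74] 0.0017718159476216636 1.2
```

View pics/w1b.png

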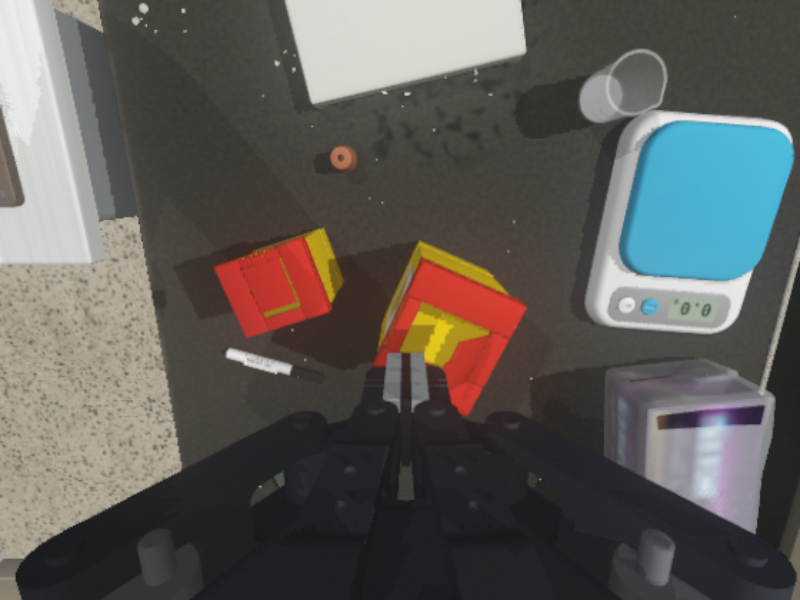

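The wrist view shows the big lid's corners: front-left (415,262), back-left (525,308) and back-right (465,415). The fingers hide part of the lid.

```bash
python3 - <<'E'
from h import *
c=load('w1')
P=plane(c,np.array([(415,262),(525,308),(465,415)])*.7,.148); print(P.round(4))
for i,j in [(0,1),(1,2)]: print(np.linalg.norm(P[i]-P[j]).round(3),np.degrees(np.arctan2(*(P[j]-P[i])[[1,0]])).round(1))
C=(P[0]+P[2])/2; print('centre',C)
yaw=np.arctan2(*(P[1]-P[0])[[1,0]])
for y in (yaw,np.radians(-24.5)):
    X=np.array([np.cos(y),np.sin(y),0]);Y=np.array([-X[1],X[0],0])
    print([((p-C)@X,(p-C)@Y) for p in P])
    t=np.array([.5258,-.1861,.2115])-C; print('tip bin',t@X,t@Y)
a=load('scene0');b=load('side0')
y=np.radians(-23.5);X=np.array([np.cos(y),np.sin(y),0]);Y=np.array([-X[1],X[0],0]);C[2]=0
for th in (.6,.7,.8,.9,1.):
    Q=[C+X*(.03-.072*np.cos(th))+Y*w+[0,0,.150+.072*np.sin(th)] for w in (.008,-.008)]
    print(th,proj(a,Q).round(1).tolist(),proj(b,Q).round(1).tolist(),(proj(c,Q)/.7).round(0).tolist())
E
```

```text
[[ 0.5112 -0.1279  0.148 ]
 [ 0.5987 -0.165   0.148 ]
 [ 0.5548 -0.2611  0.148 ]]
0.095 -23.0
0.106 -114.5
centre [ 0.53299276 -0.19448548  0.148     ]
[(np.float64(-0.04610764360533644), np.float64(0.05278900867934216)), (np.float64(0.04894950521615803), np.float64(0.05278900867934216)), (np.float64(0.046107643605336326), np.float64(-0.05278900867934217))]
tip bin -0.009895711676711366 0.004911914228633012
[(np.float64(-0.047491818365274184), np.float64(0.05154727368682256)), (np.float64(0.047531876345828), np.float64(0.05406897658823644)), (np.float64(0.04749181836527407), np.float64(-0.05154727368682258))]
tip bin -0.010022533659912602 0.00464766930987651
0.6 [[320.0, 213.0], [322.8, 215.4]] [[293.0, 158.2], [295.7, 156.2]] [[413.0, 340.0], [404.0, 359.0]]
0.7 [[321.5, 210.9], [324.3, 213.2]] [[292.0, 156.3], [294.7, 154.3]] [[419.0, 346.0], [410.0, 365.0]]
0.8 [[323.3, 208.9], [326.1, 211.2]] [[290.8, 154.4], [293.5, 152.4]] [[426.0, 351.0], [416.0, 371.0]]
0.9 [[325.2, 207.0], [328.0, 209.3]] [[289.4, 152.7], [292.2, 150.7]] [[434.0, 357.0], [424.0, 377.0]]
1.0 [[327.2, 205.4], [330.0, 207.6]] [[288.0, 151.0], [290.7, 149.0]] [[442.0, 363.0], [432.0, 383.0]]
```

>>> send_rows(translation=[[0, 0, 0], [0, 0, 0], [0, 0, 0], [0, 0, 0], [0, 0, 0]], rotation=[[0, 0, 0.95], [0, 0, 0.95], [0, 0, 0.95], [0, 0, 0.95], [0, 0, 0.95]], grip=[0, 0, 0, 0, 0])

```text
time: 1.82
eef_pos: [0.5047, -0.1372, 0.3207]
tcp_rot: [0.838, 0.546, -0.0, -0.001]
contact_force: [-0.1, -0.4, 0.4]
opening: -0.001
```

>>> send_rows(translation=[[-0.45, -0.1, 0.8], [-0.45, -0.1, 0.8], [-0.45, -0.1, 0.8], [0, 0, 0.8], [0, 0, 0]], rotation=[[0, 0, 0], [0, 0, 0], [0, 0, 0], [0, 0, 0], [0, 0, 0]], grip=[0, 0, 0, 0, 0])

```text
time: 2.45
eef_pos: [0.4787, -0.1702, 0.2226]
tcp_rot: [0.837, 0.547, -0.001, -0.003]
contact_force: [-0.1, -0.1, -0.2]
opening: -0.002
```

```bash
cat >> h.py <<'E'
C=np.array([.533,-.1945,0]); yaw=np.radians(-23.7)
X=np.array([np.cos(yaw),np.sin(yaw),0]);Y=np.array([-X[1],X[0],0])
def rep():
    s=ctrl.get_state(); d=s['eef_pos']-C
    print('bin xyz',np.round([d@X,d@Y,d[2]],4),'world',s['eef_pos'].round(4),'F',s['contact_force'].round(1),'t',s['time'],'yaw',R.from_quat(s['tcp_rot']).as_matrix()[:,1].round(3))
E
python3 - <<'E'
from h import *
rep()
f=[]
for n,(x,y) in [('scene',(285,185)),('side',(250,125))]:
    c=cam(n); save(c,n+'1'); f.append(cv2.resize(c['img'][y:y+85,x:x+85],(400,400),interpolation=cv2.INTER_CUBIC))
cv2.imwrite('pics/c1.png',np.hstack(f))
E
```

```text
bin xyz [-0.0595  0.0004  0.2226] world [ 0.4787 -0.1702  0.2226] F [-0.1 -0.1 -0.2] t 2.45 yaw [ 0.916 -0.402 -0.006]
```

View pics/c1.png

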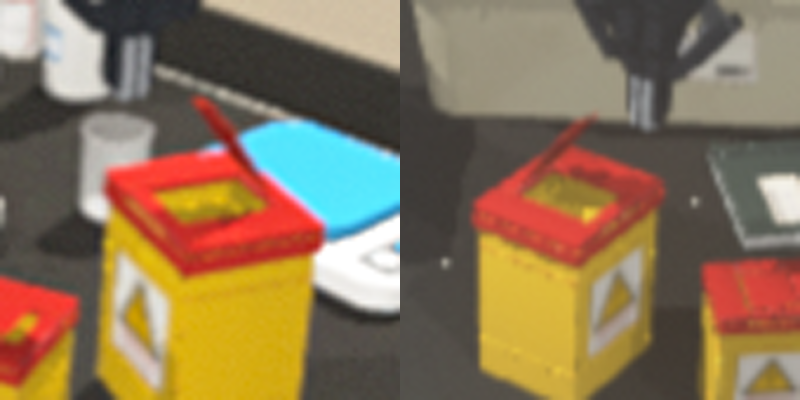

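The finger stands in front of the tab, tip about level with it. The flap is untouched at about 0.97 rad.

>>> send_rows(translation=[[0, 0, 0.4], [0, 0, 0.4], [0, 0.4, 0], [0, 0.4, 0], [0, 0, 0]], rotation=[[0, 0, 0], [0, 0, 0], [0, 0, 0], [0, 0, 0], [0, 0, 0]], grip=[0, 0, 0, 0, 0])

```text
time: 3.18
eef_pos: [0.5026, -0.1818, 0.2018]
tcp_rot: [0.837, 0.546, 0.0, 0.0]
contact_force: [-0.4, 0.5, 0.3]
opening: -0.003
```

```bash
cat >> h.py <<'E'
def pair(tag):
    f=[]
    for n,(x,y) in [('scene',(295,185)),('side',(260,130))]:
        c=cam(n); save(c,n+tag); f.append(cv2.resize(c['img'][y:y+60,x:x+60],(400,400),interpolation=cv2.INTER_CUBIC))
    cv2.imwrite(f'pics/c{tag}.png',np.hstack(f))
E
python3 - <<'E'
from h import *
rep(); pair('2')
E
```

```text
bin xyz [-0.033  -0.0006  0.2018] world [ 0.5026 -0.1818  0.2018] F [-0.4  0.5  0.3] t 3.175 yaw [ 0.915 -0.403  0.001]
```

View pics/c2.png

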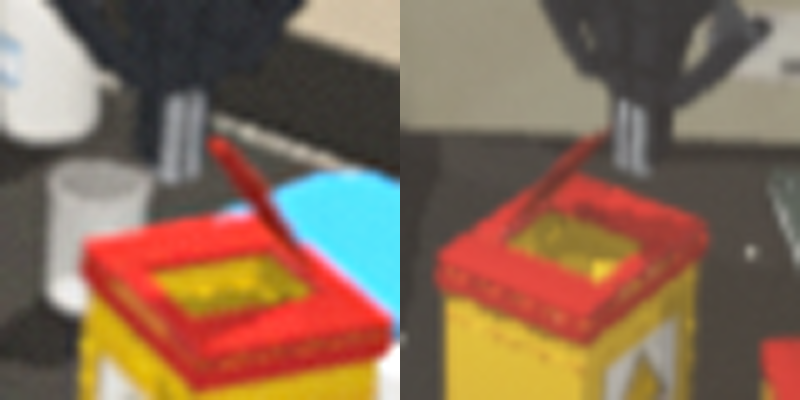

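The finger is just in front of the tab and its tip is below the edge. There's a small gap and no contact.

>>> send_rows(translation=[[0, 0.1, 0.1], [0, 0.1, 0], [0, 0.1, 0], [0, 0.1, -0.05], [0, 0.1, -0.05]], rotation=[[0, 0, 0], [0, 0, 0], [0, 0, 0], [0, 0, 0], [0, 0, 0]], grip=[0, 0, 0, 0, 0])

```text
time: 3.9
eef_pos: [0.5154, -0.1872, 0.2015]
tcp_rot: [0.837, 0.546, 0.0, 0.0]
contact_force: [-0.6, 0.1, 0.3]
opening: 0.001
```

>>> send_rows(translation=[[0, 0.1, -0.05], [0, 0.1, -0.05], [0, 0.1, -0.05], [0, 0.1, -0.04], [0, 0.1, -0.04]], rotation=[[0, 0, 0], [0, 0, 0], [0, 0, 0], [0, 0, 0], [0, 0, 0]], grip=[0, 0, 0, 0, 0])

```text
time: 4.53
eef_pos: [0.5292, -0.1933, 0.2087]
tcp_rot: [0.837, 0.546, 0.0, 0.0]
contact_force: [-1.4, 0.7, 1.7]
opening: -0.002
```

```bash
python3 - <<'E'
from h import *
rep(); pair('3')
E
```

```text
bin xyz [-0.004  -0.0005  0.2087] world [ 0.5292 -0.1933  0.2087] F [-1.4  0.7  1.7] t 4.525 yaw [ 0.915 -0.403  0.001]
```

View pics/c3.png

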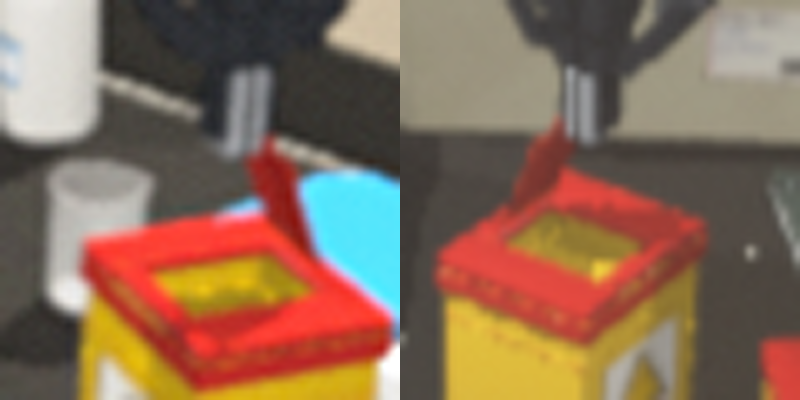

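The finger is carrying the flap, now roughly 1.25 rad. The bin hasn't moved.

>>> send_rows(translation=[[0, 0.1, -0.04], [0, 0.1, -0.03], [0, 0.1, -0.02], [0, 0.1, -0.02], [0, 0.1, 0]], rotation=[[0, 0, 0], [0, 0, 0], [0, 0, 0], [0, 0, 0], [0, 0, 0]], grip=[0, 0, 0, 0, 0])

```text
time: 5.25
eef_pos: [0.5428, -0.1993, 0.2116]
tcp_rot: [0.837, 0.546, 0.0, 0.0]
contact_force: [-0.9, 0.8, 0.7]
opening: -0.001
```

>>> send_rows(translation=[[0, 0.1, 0], [0, 0.1, 0], [0, 0.1, 0], [0, 0.1, 0], [0, 0.1, 0]], rotation=[[0, 0, 0], [0, 0, 0], [0, 0, 0], [0, 0, 0], [0, 0, 0]], grip=[0, 0, 0, 0, 0])

```text
time: 5.88
eef_pos: [0.5565, -0.2053, 0.2114]
tcp_rot: [0.837, 0.546, -0.0, -0.0]
contact_force: [-0.0, 0.4, -0.6]
opening: 0.002
```

```bash
python3 - <<'E'
from h import *
rep(); pair('4')
for th in np.arange(1.2,1.95,.1):
    Q=[C+X*(.03-.072*np.cos(th))+Y*w+[0,0,.150+.072*np.sin(th)] for w in (.008,-.008)]
    f=lambda n,x,y:((proj(load(n),Q)-[x,y])*400/60).round(0).tolist()
    print(round(th,1),f('scene0',295,185),f('side0',260,130))
E
```

```text
bin xyz [ 0.0258 -0.0005  0.2114] world [ 0.5565 -0.2053  0.2114] F [-0.   0.4 -0.6] t 5.875 yaw [ 0.915 -0.403 -0.   ]
1.2 [[243.0, 117.0], [263.0, 132.0]] [[165.0, 120.0], [184.0, 107.0]]
1.3 [[258.0, 110.0], [278.0, 125.0]] [[154.0, 112.0], [173.0, 99.0]]
1.4 [[274.0, 104.0], [293.0, 119.0]] [[142.0, 105.0], [161.0, 92.0]]
1.5 [[289.0, 100.0], [309.0, 115.0]] [[130.0, 99.0], [149.0, 87.0]]
1.6 [[304.0, 98.0], [324.0, 112.0]] [[118.0, 95.0], [137.0, 82.0]]
1.7 [[319.0, 97.0], [339.0, 111.0]] [[107.0, 92.0], [126.0, 79.0]]
1.8 [[333.0, 98.0], [354.0, 112.0]] [[95.0, 90.0], [114.0, 77.0]]
1.9 [[347.0, 100.0], [368.0, 114.0]] [[84.0, 89.0], [103.0, 77.0]]
```

View pics/c4.png

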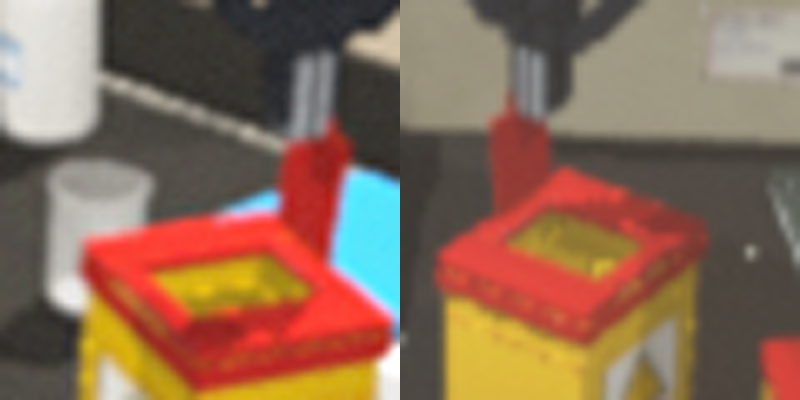

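The tab edge is at scene-crop (340,125) and side-crop (110,95), so the angle is about 1.7 rad, already past upright. I'll push slightly more, staying short of the stop, then back off.

>>> send_rows(translation=[[0, 0.1, 0], [0, 0.1, 0], [0, 0, 0], [0, -0.2, 0], [0, -0.4, 0]], rotation=[[0, 0, 0], [0, 0, 0], [0, 0, 0], [0, 0, 0], [0, 0, 0]], grip=[0, 0, 0, 0, 0])

```text
time: 6.6
eef_pos: [0.5449, -0.2002, 0.2115]
tcp_rot: [0.837, 0.546, -0.0, -0.0]
contact_force: [-0.1, 0.4, -0.4]
opening: -0.001
```

>>> send_rows(translation=[[0, -0.8, 0], [0, -0.8, -0.8], [0, 0, -0.9], [0, 0, -0.9], [0, 0, 0]], rotation=[[0, 0, 0], [0, 0, 0], [0, 0, 0], [0, 0, 0], [0, 0, 0]], grip=[0, 0, 0, 0, 0])

```text
time: 7.22
eef_pos: [0.5019, -0.1814, 0.2923]
tcp_rot: [0.837, 0.547, 0.001, 0.003]
contact_force: [0.6, -0.7, -0.4]
opening: -0.001
```

```bash
python3 - <<'E'
from h import *
rep(); pair('5')
b=load('side0'); a=load('scene0')
# green guard in both
for n,c,(x0,y0,x1,y1) in [('scene',a,(178,200,290,260)),('side',b,(235,232,335,307))]:
    i=c['img'][y0:y1,x0:x1].astype(int); ys,xs=np.nonzero((i[...,1]>i[...,2]+35)&(i[...,1]>i[...,0]+10))
    print(n,len(xs),xs.mean()+x0,ys.mean()+y0, plane(c,[(xs.mean()+x0,ys.mean()+y0)],.029).round(4))
E
```

```text
bin xyz [-0.0338 -0.0005  0.2923] world [ 0.5019 -0.1814  0.2923] F [ 0.6 -0.7 -0.4] t 7.225 yaw [ 0.915 -0.403  0.006]
scene 13 257.1538461538462 225.15384615384616 [[0.5484 0.1194 0.029 ]]
side 38 259.1578947368421 253.9736842105263 [[0.5513 0.1212 0.029 ]]
```

View pics/c5.png

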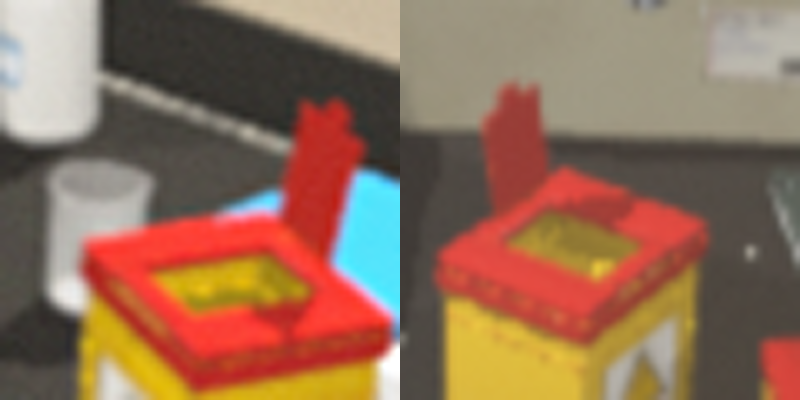

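The flap is standing open with the finger clear, and the bin is unmoved. I'll measure the angle better before moving on.

```bash
python3 - <<'E'
from h import *
for n,(x0,y0,x1,y1),ths in [('scene5',(330,195,352,225),0),('side5',(268,138,288,162),0)]:
    c=load(n); i=c['img'][y0:y1,x0:x1].astype(int); m=(i[...,2]>i[...,1]+50)&(i[...,2]>i[...,0]+50)
    for y in range(0,16): print(n,y+y0,''.join('#' if v else '.' for v in m[y]))
    for th in (1.6,1.7,1.8,1.9):
        Q=[C+X*(.03-r*np.cos(th))+Y*w+[0,0,.150+r*np.sin(th)] for r,w in ((.072,.008),(.072,-.008),(.045,.023),(.045,-.023))]
        print(th,(proj(c,Q)-[x0,y0]).round(1).tolist())
E
```

```text
scene5 195 ......................
scene5 196 ......................
scene5 197 ......................
scene5 198 ......................
scene5 199 ......................
scene5 200 ..........##..###.....
scene5 201 ..........########....
scene5 202 ..........########....
scene5 203 .........#########....
scene5 204 .........#########....
scene5 205 .........##########...
scene5 206 .........###########..
scene5 207 .........###########..
scene5 208 ........############..
scene5 209 ........###########...
scene5 210 ........##########....
1.6 [[10.6, 4.7], [13.6, 6.9], [6.8, 11.5], [15.2, 18.1]]
1.7 [[12.8, 4.5], [15.9, 6.7], [8.1, 11.4], [16.6, 18.0]]
1.8 [[15.0, 4.6], [18.0, 6.8], [9.5, 11.5], [18.0, 18.0]]
1.9 [[17.1, 5.0], [20.1, 7.2], [10.8, 11.7], [19.3, 18.2]]
side5 138 ....................
side5 139 ....................
side5 140 ....................
side5 141 ....................
side5 142 ....................
side5 143 .......######.......
side5 144 .......######.......
side5 145 .......######.......
side5 146 ......#######.......
side5 147 .....########.......
side5 148 ....#########.......
side5 149 ....#########.......
side5 150 ....##########......
side5 151 .....#########......
side5 152 .....#########......
side5 153 .....#########......
1.6 [[9.8, 6.2], [12.6, 4.3], [7.2, 15.3], [15.3, 9.8]]
1.7 [[8.0, 5.7], [10.8, 3.8], [6.1, 15.0], [14.2, 9.5]]
1.8 [[6.2, 5.4], [9.1, 3.6], [5.0, 14.8], [13.1, 9.3]]
1.9 [[4.6, 5.4], [7.4, 3.5], [4.0, 14.7], [12.1, 9.2]]
```

Estimated 1.67 to 1.75 rad. I'd like more margin, so I'll come back in front of the flap and push about 7 mm further.

>>> send_rows(translation=[[0, 0.75, 0], [0, 0.75, 0], [0, 0, 0.9], [0, 0, 0.9], [0, 0, 0.9]], rotation=[[0, 0, 0], [0, 0, 0], [0, 0, 0], [0, 0, 0], [0, 0, 0]], grip=[0, 0, 0, 0, 0])

```text
time: 7.95
eef_pos: [0.5414, -0.1985, 0.2052]
tcp_rot: [0.837, 0.546, -0.001, -0.002]
contact_force: [0.4, -0.2, -0.5]
opening: -0.0
```

>>> send_rows(translation=[[0, 0, 0], [0, 0.2, 0], [0, 0.2, 0], [0, 0.2, 0], [0, 0.1, 0]], rotation=[[0, 0, 0], [0, 0, 0], [0, 0, 0], [0, 0, 0], [0, 0, 0]], grip=[0, 0, 0, 0, 0])

```text
time: 8.57
eef_pos: [0.5625, -0.208, 0.2092]
tcp_rot: [0.837, 0.546, 0.0, 0.0]
contact_force: [0.7, 0.9, -0.5]
opening: 0.004
```

```bash
python3 -c "
from h import *
rep()"
```

```text
bin xyz [ 0.0324 -0.0005  0.2092] world [ 0.5625 -0.208   0.2092] F [ 0.7  0.9 -0.5] t 8.575 yaw [ 0.915 -0.403  0.001]
```

>>> send_rows(translation=[[0, 0.08, 0], [0, 0.08, 0], [0, 0.05, 0], [0, 0, 0], [0, 0, 0]], rotation=[[0, 0, 0], [0, 0, 0], [0, 0, 0], [0, 0, 0], [0, 0, 0]], grip=[0, 0, 0, 0, 0])

```text
time: 9.2
eef_pos: [0.5676, -0.2102, 0.2085]
tcp_rot: [0.837, 0.546, 0.0, 0.0]
contact_force: [-0.0, 0.8, 0.3]
opening: -0.002
```

```bash
python3 - <<'E'
from h import *
rep(); pair('6')
for n,(x0,y0,x1,y1) in [('scene6',(330,195,352,225)),('side6',(268,138,288,162))]:
    c=load(n); i=c['img'][y0:y1,x0:x1].astype(int); m=(i[...,2]>i[...,1]+50)&(i[...,2]>i[...,0]+50)
    for y in range(3,16): print(n,y+y0,''.join('#' if v else '.' for v in m[y]))
E
```

```text
bin xyz [ 0.038  -0.0005  0.2085] world [ 0.5676 -0.2102  0.2085] F [-0.   0.8  0.3] t 9.2 yaw [ 0.915 -0.403  0.   ]
scene6 198 ......................
scene6 199 ......................
scene6 200 ......................
scene6 201 ......................
scene6 202 ......................
scene6 203 ..................#...
scene6 204 ..................#...
scene6 205 .................###..
scene6 206 ..........###########.
scene6 207 ..........###########.
scene6 208 .........############.
scene6 209 .........############.
scene6 210 .........###########..
side6 141 ....................
side6 142 ....................
side6 143 ....................
side6 144 .....#..............
side6 145 .....##.............
side6 146 ....###.............
side6 147 ...#####............
side6 148 ...#########........
side6 149 ...##########.......
side6 150 ...##########.......
side6 151 ...##########.......
side6 152 ....#########.......
side6 153 ....##########......
```

The flap moved a further ~0.1 rad to about 1.8 and no stop load showed. Backing off and rising.

>>> send_rows(translation=[[0, -0.2, 0], [0, -0.5, 0], [0, -0.9, 0], [0, -0.7, -0.7], [0, 0, -1]], rotation=[[0, 0, 0], [0, 0, 0], [0, 0, 0], [0, 0, 0], [0, 0, 0]], grip=[0, 0, 0, 0, 0])

```text
time: 9.93
eef_pos: [0.5019, -0.1809, 0.2587]
tcp_rot: [0.837, 0.547, -0.001, -0.002]
contact_force: [0.2, -0.2, 0.0]
opening: 0.002
```

>>> send_rows(translation=[[0.5, 0, -0.5], [1, 0, 0], [1, 0, 0], [1, 0, 0], [1, 0, 0]], rotation=[[0, 0, 0], [0, 0, 0], [0, 0, 0], [0, 0, 0], [0, 0, 0]], grip=[0, 0, 0, 0, 0])

```text
time: 10.55
eef_pos: [0.5588, -0.0568, 0.274]
tcp_rot: [0.837, 0.547, -0.0, -0.0]
contact_force: [0.4, 0.4, -0.4]
opening: -0.004
```

>>> send_rows(translation=[[1, -0.5, 0], [1, -0.5, 0], [1, -0.5, 0], [1, -0.5, 0], [0, 0, 0]], rotation=[[0, 0, 0], [0, 0, 0], [0, 0, 0], [0, 0, 0], [0, 0, 0]], grip=[0, 0, 0, 0, 0])

```text
time: 11.18
eef_pos: [0.5514, 0.0778, 0.274]
tcp_rot: [0.836, 0.548, -0.0, -0.0]
contact_force: [-0.4, -1.2, -0.3]
opening: 0.003
```

```bash
python3 - <<'E'
from h import *
rep(); c=cam('wrist'); save(c,'w2'); pair('7')
for n,(x0,y0,x1,y1) in [('scene7',(330,195,352,225)),('side7',(268,138,288,162))]:
    d=load(n); i=d['img'][y0:y1,x0:x1].astype(int); m=(i[...,2]>i[...,1]+50)&(i[...,2]>i[...,0]+50)
    for y in range(3,12): print(n,y+y0,''.join('#' if v else '.' for v in m[y]))
print(proj(c,[(.568,.127,.029),(.53,.12,.029),(.428,.099,.029)]).round(0))
i=c['img'].astype(int); ys,xs=np.nonzero((i[...,1]>i[...,2]+35)&(i[...,1]>i[...,0]+10)); print(len(xs),xs.mean(),ys.mean(),plane(c,[(xs.mean(),ys.mean())],.029).round(4))
E
```

```text
bin xyz [-0.0926  0.2568  0.274 ] world [0.5514 0.0778 0.274 ] F [-0.4 -1.2 -0.3] t 11.175 yaw [ 0.917 -0.399 -0.001]
scene7 198 ......................
scene7 199 ......................
scene7 200 ............##..##....
scene7 201 ............########..
scene7 202 ...........#########..
scene7 203 ...........#########..
scene7 204 ...........#########..
scene7 205 ...........##########.
scene7 206 ..........###########.
side7 141 ....................
side7 142 ....................
side7 143 .........##.........
side7 144 ........####........
side7 145 ........####........
side7 146 ........####........
side7 147 .........###........
side7 148 ..........##........
side7 149 ...........#........
[[281. 141.]
 [257. 158.]
 [196. 202.]]
222 270.9954954954955 150.4189189189189 [[0.5513 0.1209 0.029 ]]
```

View pics/w2.png

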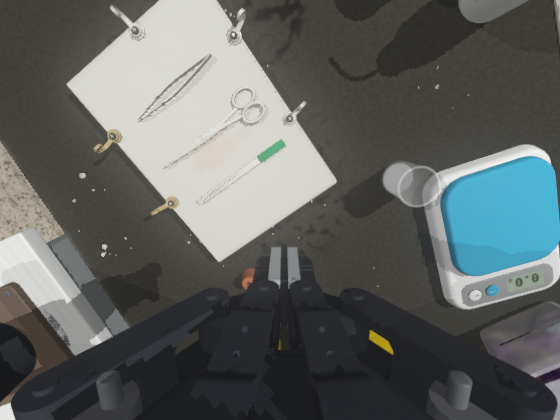

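The wrist view confirms the scalpel: green guard at (271,150), handle running to (200,200). All three views agree to within 3 mm. I'll aim at the handle at (0.520, 0.115).

>>> send_rows(translation=[[0.36, -0.73, 0.6], [0.36, -0.73, 0.6], [0, 0, 1], [0, 0, 1], [0, 0, 1]], rotation=[[0, 0, 0], [0, 0, 0], [0, 0, 0], [0, 0, 0], [0, 0, 0]], grip=[0, 0, 0, 0, 0])

```text
time: 11.95
eef_pos: [0.521, 0.1116, 0.1477]
tcp_rot: [0.838, 0.546, 0.0, 0.0]
contact_force: [-0.3, -0.2, -0.0]
opening: -0.001
```

>>> send_rows(translation=[[0, 0, 0.9], [0, 0, 0.7], [0, 0, 0.5], [0, 0, 0.2], [0, 0, 0]], rotation=[[0, 0, 0], [0, 0, 0], [0, 0, 0], [0, 0, 0], [0, 0, 0]], grip=[0, 0, 0, 0, 0])

```text
time: 12.58
eef_pos: [0.521, 0.1123, 0.0796]
tcp_rot: [0.838, 0.546, 0.0, 0.0]
contact_force: [0.0, -0.2, -0.1]
opening: -0.004
```

```bash
python3 -c "
from h import *
rep()"
```

```text
bin xyz [-0.1343  0.2761  0.0796] world [0.521  0.1123 0.0796] F [ 0.  -0.2 -0.1] t 12.575 yaw [ 0.915 -0.403  0.   ]
```

>>> send_rows(translation=[[0.09, -0.06, 0.4], [0, 0, 0.4], [0, 0, 0.25], [0, 0, 0.1], [0, 0, 0]], rotation=[[0, 0, 0], [0, 0, 0], [0, 0, 0], [0, 0, 0], [0, 0, 0]], grip=[0, 0, 0, 0, 0])

```text
time: 13.2
eef_pos: [0.5201, 0.1157, 0.0448]
tcp_rot: [0.838, 0.546, -0.0, -0.0]
contact_force: [-0.5, -0.4, -0.4]
opening: -0.002
```

```bash
python3 - <<'E'
from h import *
rep(); f=[]
for n,(x,y,w,h) in [('side',(235,215,100,75)),('scene',(185,175,100,75))]:
    c=cam(n); f.append(cv2.resize(c['img'][y:y+h,x:x+w],(400,300),interpolation=cv2.INTER_CUBIC))
cv2.imwrite('pics/pt.png',np.hstack(f))
E
```

```text
bin xyz [-0.1365  0.2789  0.0448] world [0.5201 0.1157 0.0448] F [-0.5 -0.4 -0.4] t 13.2 yaw [ 0.915 -0.403 -0.   ]
```

View pics/pt.png

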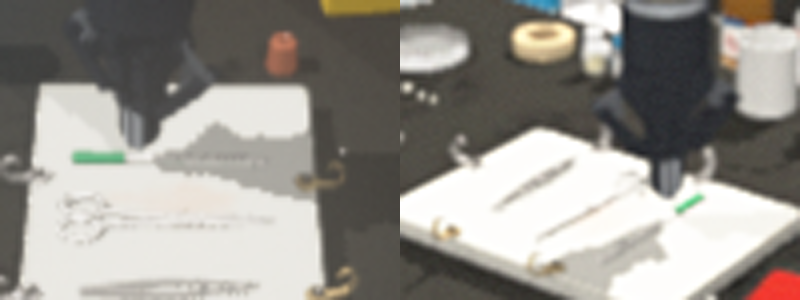

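The tip hovers over the handle, just beside the guard, at about 15 mm clearance (side-crop (138,150)). Nothing has been touched, so I'll hold for over 2 s.

>>> send_rows(translation=[[0, 0, 0], [0, 0, 0], [0, 0, 0], [0, 0, 0], [0, 0, 0]], rotation=[[0, 0, 0], [0, 0, 0], [0, 0, 0], [0, 0, 0], [0, 0, 0]], grip=[0, 0, 0, 0, 0])

```text
time: 13.92
eef_pos: [0.5202, 0.1158, 0.045]
tcp_rot: [0.837, 0.546, -0.0, -0.0]
contact_force: [0.7, -0.8, -0.2]
opening: 0.0
```

>>> send_rows(translation=[[0, 0, 0], [0, 0, 0], [0, 0, 0], [0, 0, 0], [0, 0, 0]], rotation=[[0, 0, 0], [0, 0, 0], [0, 0, 0], [0, 0, 0], [0, 0, 0]], grip=[0, 0, 0, 0, 0])

```text
time: 14.55
eef_pos: [0.5203, 0.1158, 0.045]
tcp_rot: [0.837, 0.546, -0.0, 0.0]
contact_force: [-0.2, -0.1, 0.8]
opening: 0.002
```

>>> send_rows(translation=[[0, 0, 0], [0, 0, 0], [0, 0, 0], [0, 0, 0], [0, 0, 0]], rotation=[[0, 0, 0], [0, 0, 0], [0, 0, 0], [0, 0, 0], [0, 0, 0]], grip=[0, 0, 0, 0, 0])

```text
time: 15.18
eef_pos: [0.5202, 0.1158, 0.045]
tcp_rot: [0.837, 0.547, -0.0, 0.0]
contact_force: [-0.3, -0.4, -0.4]
opening: 0.003
```

>>> send_rows(translation=[[0, 0, 0], [0, 0, 0], [0, 0, 0], [0, 0, 0], [0, 0, 0]], rotation=[[0, 0, 0], [0, 0, 0], [0, 0, 0], [0, 0, 0], [0, 0, 0]], grip=[0, 0, 0, 0, 0])

```text
time: 15.8
eef_pos: [0.5203, 0.1158, 0.045]
tcp_rot: [0.837, 0.546, -0.0, 0.0]
contact_force: [-0.3, -0.2, -0.3]
opening: 0.002
```

>>> send_rows(translation=[[0, 0, -0.5], [0, 0, -1], [0, 0, -1], [0, 0, -1], [0, 0, -1]], rotation=[[0, 0, 0], [0, 0, 0], [0, 0, 0], [0, 0, 0], [0, 0, 0]], grip=[0, 0, 0, 0, 0])

```text
time: 16.42
eef_pos: [0.5204, 0.1158, 0.1823]
tcp_rot: [0.837, 0.546, 0.001, 0.0]
contact_force: [-0.1, -0.4, 0.4]
opening: -0.0
```

>>> send_rows(translation=[[0, 0, -1], [0, 0, -1], [0, 0, -1], [0, 0, -0.5], [0, 0, 0]], rotation=[[0, 0, 0], [0, 0, 0], [0, 0, 0], [0, 0, 0], [0, 0, 0]], grip=[0, 0, 0, 0, 0])

```text
time: 17.05
eef_pos: [0.5207, 0.1158, 0.2866]
tcp_rot: [0.837, 0.546, 0.001, 0.001]
contact_force: [0.2, 0.9, -0.9]
opening: -0.003
```

```bash
python3 -c "
from h import *
rep()"
```

```text
bin xyz [-0.136   0.2792  0.2866] world [0.5207 0.1158 0.2866] F [ 0.2  0.9 -0.9] t 17.05 yaw [ 0.915 -0.403  0.003]
```

```bash
python3 -c "
from h import *
print(ctrl.get_state()['qpos'].round(3))"
```

```text
[ 0.029 -0.07   1.863 -0.     1.345  0.443]
```

>>> send_rows(translation=[[-0.93, 0.43, 0], [-0.93, 0.43, 0], [-0.93, 0.43, 0], [-0.93, 0.43, 0], [-0.93, 0.43, 0]], rotation=[[0, 0, 0], [0, 0, 0], [0, 0, 0], [0, 0, 0], [0, 0, 0]], grip=[0, 0, 0, 0, 0])

```text
time: 17.68
eef_pos: [0.5222, -0.0387, 0.283]
tcp_rot: [0.837, 0.546, -0.001, -0.001]
contact_force: [1.2, 1.1, -0.2]
opening: -0.0
```

>>> send_rows(translation=[[-0.93, 0.41, 0], [-0.93, 0.41, 0], [-0.93, 0.41, 0], [-0.93, 0.41, 0], [-0.9, 0.41, 0]], rotation=[[0, 0, 0], [0, 0, 0], [0, 0, 0], [0, 0, 0], [0, 0, 0]], grip=[0, 0, 0, 0, 0])

```text
time: 18.3
eef_pos: [0.5227, -0.1901, 0.2829]
tcp_rot: [0.838, 0.546, -0.001, -0.002]
contact_force: [0.4, 0.4, -1.3]
opening: -0.003
```

```bash
python3 -c "
from h import *
rep();print(ctrl.get_state()['qpos'].round(3))"
```

```text
bin xyz [-1.110e-02 -1.000e-04  2.829e-01] world [ 0.5227 -0.1901  0.2829] F [ 0.4  0.4 -1.3] t 18.3 yaw [ 0.915 -0.403 -0.004]
[-0.531 -0.011  1.812  0.     1.343 -0.117]
```

Before descending I'll turn the tool 90° so that the wide jaw linkage lies across the bin, clear of the flap.

>>> send_rows(translation=[[0, 0, 0], [0, 0, 0], [0, 0, 0], [0, 0, 0], [0, 0, 0]], rotation=[[0, 0, -1], [0, 0, -1], [0, 0, -1], [0, 0, -1], [0, 0, -1]], grip=[0, 0, 0, 0, 0])

```text
time: 18.92
eef_pos: [0.5228, -0.1891, 0.2828]
tcp_rot: [0.698, 0.716, -0.0, -0.002]
contact_force: [0.5, -0.0, -0.3]
opening: -0.002
```

>>> send_rows(translation=[[0, 0, 0], [0, 0, 0], [0, 0, 0], [0, 0, 0], [0, 0, 0]], rotation=[[0, 0, -1], [0, 0, -1], [0, 0, -1], [0, 0, -1], [0, 0, -1]], grip=[0, 0, 0, 0, 0])

```text
time: 19.55
eef_pos: [0.5228, -0.1891, 0.2828]
tcp_rot: [0.527, 0.85, -0.0, -0.002]
contact_force: [0.0, -0.3, -0.5]
opening: -0.002
```

>>> send_rows(translation=[[0, 0, 0], [0, 0, 0], [0, 0, 0], [0, 0, 0], [0, 0, 0]], rotation=[[0, 0, -1], [0, 0, -1], [0, 0, -1], [0, 0, -1], [0, 0, -1]], grip=[0, 0, 0, 0, 0])

```text
time: 20.18
eef_pos: [0.5228, -0.1891, 0.2828]
tcp_rot: [0.33, 0.944, 0.0, -0.002]
contact_force: [0.7, 0.9, 0.2]
opening: -0.003
```

>>> send_rows(translation=[[0, 0, 0], [0, 0, 0], [0, 0, 0], [0, 0, 0]], rotation=[[0, 0, -1], [0, 0, -1], [0, 0, -1], [0, 0, 0]], grip=[0, 0, 0, 0])

```text
time: 20.68
eef_pos: [0.5229, -0.1892, 0.2832]
tcp_rot: [0.206, 0.978, 0.001, -0.002]
contact_force: [-0.4, 0.2, 0.8]
opening: 0.001
```

```bash
python3 - <<'E'
from h import *
rep(); c=cam('wrist'); save(c,'w3')
Q=[C+X*x+Y*y+[0,0,.148] for x,y in ((-.046,.054),(-.046,-.054),(.046,.054),(.046,-.054),(-.032,.024),(-.032,-.024),(.03,.024),(.03,-.024))]
im=c['img'].copy()
for p in proj(c,Q): cv2.circle(im,tuple(int(v) for v in p.round()),3,(255,0,255),1)
cv2.imwrite('pics/w3m.png',im)
E
```

```text
bin xyz [-0.0114  0.0008  0.2832] world [ 0.5229 -0.1892  0.2832] F [-0.4  0.2  0.8] t 20.675 yaw [0.404 0.915 0.   ]
```

View pics/w3m.png

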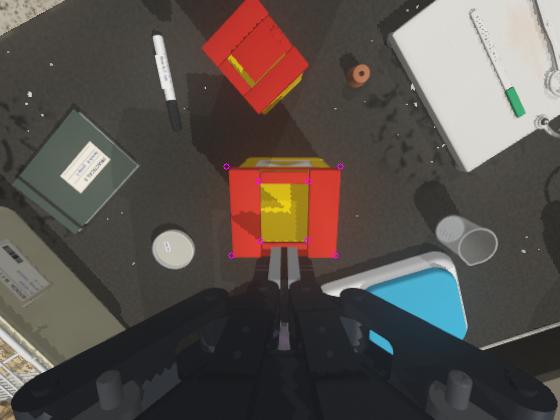

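The bin model (magenta) matches the lid and the opening at (285,212), so the bin hasn't moved. Descending over the opening.

>>> send_rows(translation=[[-0.15, 0, 0.8], [0, 0, 0.8], [0, 0, 0.8], [0, 0, 0.6], [0, 0, 0.4]], rotation=[[0, 0, 0], [0, 0, 0], [0, 0, 0], [0, 0, 0], [0, 0, 0]], grip=[0, 0, 0, 0, 0])

```text
time: 21.35
eef_pos: [0.5273, -0.1911, 0.1817]
tcp_rot: [0.206, 0.979, 0.0, -0.001]
contact_force: [-0.5, -0.8, -1.0]
opening: 0.0
```

>>> send_rows(translation=[[0, 0, 0.2], [0, 0, 0.15], [0, 0, 0], [0, 0, 0], [0, 0, 0]], rotation=[[0, 0, 0], [0, 0, 0], [0, 0, 0], [0, 0, 0], [0, 0, 0]], grip=[0, 0, 0, 0, 0])

```text
time: 21.98
eef_pos: [0.5279, -0.1915, 0.1731]
tcp_rot: [0.206, 0.979, -0.0, 0.0]
contact_force: [-0.9, 0.6, -0.6]
opening: 0.0
```

>>> send_rows(translation=[[0, 0, 0], [0, 0, 0], [0, 0, 0], [0, 0, 0], [0, 0, 0]], rotation=[[0, 0, 0], [0, 0, 0], [0, 0, 0], [0, 0, 0], [0, 0, 0]], grip=[0, 0, 0, 0, 0])

```text
time: 22.6
eef_pos: [0.5277, -0.1913, 0.1725]
tcp_rot: [0.206, 0.979, 0.0, -0.0]
contact_force: [0.3, -0.6, 1.0]
opening: 0.002
```

```bash
python3 - <<'E'
from h import *
rep(); pair('8')
E
```

```text
bin xyz [-0.0061  0.0008  0.1725] world [ 0.5277 -0.1913  0.1725] F [ 0.3 -0.6  1. ] t 22.6 yaw [0.403 0.915 0.   ]
```

>>> send_rows(translation=[[0, 0, 0.15], [0, 0, 0.15], [0, 0, 0], [0, 0, 0], [0, 0, 0]], rotation=[[0, 0, 0], [0, 0, 0], [0, 0, 0], [0, 0, 0], [0, 0, 0]], grip=[0, 0, 0, 0, 0])

```text
time: 23.32
eef_pos: [0.5278, -0.1914, 0.1637]
tcp_rot: [0.206, 0.979, -0.0, 0.0]
contact_force: [0.9, -0.6, -0.3]
opening: 0.001
```

>>> send_rows(translation=[[0, 0, 0], [0, 0, 0], [0, 0, 0], [0, 0, 0], [0, 0, 0]], rotation=[[0, 0, 0], [0, 0, 0], [0, 0, 0], [0, 0, 0], [0, 0, 0]], grip=[0, 0, 0, 0, 0])

```text
time: 23.95
eef_pos: [0.5277, -0.1913, 0.1635]
tcp_rot: [0.206, 0.979, 0.0, -0.0]
contact_force: [-0.3, -0.3, -0.0]
opening: -0.007
```

>>> send_rows(translation=[[0, 0, 0], [0, 0, 0], [0, 0, 0], [0, 0, 0], [0, 0, 0]], rotation=[[0, 0, 0], [0, 0, 0], [0, 0, 0], [0, 0, 0], [0, 0, 0]], grip=[0, 0, 0, 0, 0])

```text
time: 24.58
eef_pos: [0.5277, -0.1913, 0.1635]
tcp_rot: [0.206, 0.979, 0.0, 0.0]
contact_force: [-0.0, -0.1, 0.3]
opening: -0.003
```

```bash
python3 - <<'E'
from h import *
rep(); pair('9')
for n,(x0,y0,x1,y1) in [('scene',(320,195,352,215)),('side',(262,138,300,158))]:
    for t in '79':
        d=load(n+t); i=d['img'][y0:y1,x0:x1].astype(int); m=(i[...,2]>i[...,1]+40)&(i[...,2]>i[...,0]+40)
        for y in range(3,16): print(n+t,y+y0,''.join('#' if v else '.' for v in m[y]))
# bin front face (yellow) shift between start and now
for n in ('scene','side'):
    A,B=[load(n+t)['img'].astype(int) for t in '09']
    x,y=(308,240) if n=='scene' else (268,180)
    print(n,np.abs(A-B)[y:y+35,x:x+38].mean().round(2), 'board',np.abs(A-B)[215:250,185:280].mean().round(2) if n=='scene' else np.abs(A-B)[240:310,240:318].mean().round(2))
E
```

```text
bin xyz [-0.0061  0.0008  0.1635] world [ 0.5277 -0.1913  0.1635] F [-0.  -0.1  0.3] t 24.575 yaw [0.403 0.915 0.   ]
scene7 198 ................................
scene7 199 ................................
scene7 200 ......................##..##....
scene7 201 ......................########..
scene7 202 .....................#########..
scene7 203 .....................#########..
scene7 204 .....................#########..
scene7 205 ....................###########.
scene7 206 ....................############
scene7 207 ....................############
scene7 208 ....................###########.
scene7 209 ...................############.
scene7 210 ...................###########..
scene9 198 ................................
scene9 199 ................................
scene9 200 ..........................##....
scene9 201 .........................#####..
scene9 202 ........................######..
scene9 203 ........................######..
scene9 204 .......................#######..
scene9 205 ......................########..
scene9 206 .....................##########.
scene9 207 ...
[... 778 characters left out ...]
....................
side9 141 ......................................
side9 142 ......................................
side9 143 ...........##.........................
side9 144 ...........##.........................
side9 145 ...........##.........................
side9 146 ..........###.........................
side9 147 .........#####........................
side9 148 .........######.......................
side9 149 .........#######......................
side9 150 .........#######......................
side9 151 .........########.....................
side9 152 .........#########....................
side9 153 ..........#########...................
scene 6.23 board 1.15
side 3.36 board 0.64
```

```bash
python3 -c "
from h import *
print(ticket.sign_off()); rep()"
```

```text
the job is handed in; nothing more can be done
None
the job is handed in; nothing more can be done
```

I opened the bin flap, pointed at the scalpel, then pointed into the bin and handed the job in at 24.6 s; the hand-in gives no verdict.

**What I did**
- **Flap:** I pushed the larger bin's flap with the closed fingertip from about 0.97 rad to about 1.8 rad, past upright and short of the 1.92 stop. This took two gentle pushes. The first left it at only about 1.7 rad, so I went back for a little more margin. The force reading stayed near 2 N or below.
- **Scalpel:** I held the tip about 15 mm above the handle of the green-guarded scalpel for about 2.5 s, without touching it.
- **Bin:** I finished holding still about 15 mm above the middle of the bin's opening.

**Last checks**
- **Flap:** It still leaned back with its outline unchanged in the scene view. The finger hid part of it in the final side view.
- **Bin:** From the wrist camera just before the last descent, the lid and opening still lined up with where I first measured them.
- **Board:** It looked unchanged from the start.
- **Not settled:** A pixel comparison of the bin's front between the start and the end differed somewhat, by 3–6 grey levels. I put that down to the arm's shadow but didn't confirm it. The flap angle is good to about 0.1 rad, because the image and finger estimates differed by that much. I couldn't view the last close-up because the picture limit was reached.

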